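Set rinsed bottles to drain on the sloping rack

ROBOT

A 6-joint arm with a two-finger parallel gripper is mounted at the origin on the work surface. World frame = base frame: x ahead of the robot, y to its left, z up, the work surface at z = 0. Lengths are in m, angles in rad, forces in N, time in s.
With the tool pointing down it reaches from about 0.3 to 0.875 m from the base axis. Payload 6.4 kg.
Tool frame: the origin (TCP) lies at the centre of the arm's flange, where the gripper is bolted on; the fingertips stand 173 mm ahead of it and the grasp point (between the pads) lies 155 mm ahead of it; z points along the fingers, x is the direction in which the jaws open and shut, and the axes are right-handed (so a half turn about z gives the same grasp; the last joint's range is limited). The gripper opens to 85 mm and grips with 20 to 120 N. Pads are 22 mm wide; open, the fingers measure 114 mm over their backs; the gripper's body (76 mm by 85 mm) begins 54 mm behind the grasp point. The pads swing forward as they close: fully open they stand 13 mm farther back than shut.
Start: joints at [-1.528, 0.181, 1.607, -0, 1.354, -0.206], TCP at [0.142, -0.557, 0.405] pointing down, gripper open.
Joint ranges: [-2.99, 2.99], [-0.89, 2.07], [0.3, 2.58], [-1.14, 4.28], [0, 2.63], [-3.12, 3.12]. Speed limits (rad/s): [2.57, 2.57, 3.01, 3.14, 3.14, 3.14].

INTERFACE

Orientations are given as a unit quaternion [w, x, y, z].
In Python, from bench import ctrl gives the robot as it stands. The module is installed in compiled form; this text tells all that it offers.
- The arm moves only by the tool move_arm, never from a script. Its argument "moves" is a list of rows, each an object of numbers: "gripper": the opening in per cent of the stroke, from 0 (shut) to 100 (fully open); "x", "y", "z": the shift along the tool's x, y, z in cm; "roll": the turn about the tool's z in degrees. In form: [{"gripper": .., "x": .., "y": .., "z": .., "roll": ..}, ...]. A call has 1 to 5 rows; each row shifts and turns the commanded pose from where the row before left it, along the tool's axes as they then stand; what a row does not reach is not made up. A row lasts 1/8 s, in which the tool goes at most 62.5 mm and 10.7 degrees, less where a joint would pass 70% of its speed; a pose out of reach is approached as far as the arm can. A call is refused whole if a number of a shift passes 6.25 or a number of a turn 10.7, either way. A call with a gripper value outside its range is refused whole. The fingers move at their own pace and stop on an object; the grip force is fixed at half the most. Time passes only in rows, so rows that do not move let the fingers close. It gives the time, the measured TCP pose, the force and the opening at its end, in the units of the state.
- ctrl.get_obs(): the state, without advancing time (a new reading comes with each control period).
- ctrl.camera(name): name is "scene" or "top"; returns a dict with "img" (384x512x3 uint8, red, green, blue), "fx", "fy", "cx", "cy" (pixels), "world_from_camera" (4x4, takes a point from camera to world coordinates). Camera axes: x right, y up, looking along -z (the intrinsics and any distortion apply to the point x, -y, -z); pixel columns grow to the right and rows downward; lengths in m; the calibration is good to about 2 mm. A picture is of the moment at which its call begins. There is no depth.
- ctrl.hand_in(): hands the job in, once; it reports no verdict.
The state is a dict: "time_s": time; "q": joint angles; "dq": joint speeds; "joint_efforts": joint torques, N m; "eef_pos": TCP position; "eef_rot": TCP orientation; "wrist_force": force on the tool from outside, world axes, zero at the start; "torque": the same for the moment, N m; "opening": opening from 0.0 (shut) to 1.0 (fully open).
Only numpy, scipy, OpenCV 4.12 (cv2) and the standard library are available. Lean on these libraries where they do the work, as an engineer would, in place of code of your own. Each camera call takes 0.05 s, during which the arm holds its last target. There are 200 camera calls.

TASK

First pull the steel drip tray fully out from under the beech bottle rack. Then gently lay the two bottles with blue bands on the rack, one in each end slot, neck sloping down toward the knob side with the neck in the slot of the low front rail and the body in the hollow of the high back rail, so that each mouth hangs over the tray. Leave the bottle already on the rack, the red can and the bowl as they are.

Things in the scene. Friction and masses are not known exactly. Their poses are not given: they have to be found in the camera images.
- rack: Fixed beech bottle rack, 350 mm wide: two upright boards (rails) 14 mm thick along its y axis, each with five round slots at y = -124, -62, 0, 62, 124 mm (the outer two are the end slots). Origin: centre of its underside, on the sill. x points from the low front rail to the high back rail, roughly away from the robot (yaw up to 0.1 rad either way); z up.
- front_rail (a point): Bottom of the middle slot of the low front rail, 62 mm above the sill, 60 mm before the rack's origin (-x). Slots here are 18 mm in radius, for necks; the teeth between rise 13 mm above their bottoms. Axes as the rack's.
- back_rail (a point): Bottom of the middle hollow of the high back rail, 82.6 mm above the sill, 75 mm behind the rack's origin (+x). Hollows here are 31 mm in radius, for bodies; the teeth between rise 13 mm above their bottoms. Axes as the rack's.
- seat_left (a point): Where the mid point of a bottle (on its axis, 70 mm from the base) comes to lie when it is properly laid in the left (+y) end slot: 22 mm behind the rack's origin, 99 mm above the sill. The bottle then slopes 15 degrees, mouth down toward the rack's -x, mouth centre 68 mm above the sill. It stays by friction and its shoulder. Axes level, as the rack's.
- seat_right (a point): The same point for the right (-y) end slot.
- tray (a joint): Travel of the stainless drip tray under the rack, in m: 0 = fully in, 0.07 = fully out at its stop; it slides along the rack's -x direction (toward the robot), with about 1.5 N of friction, and starts nearly in. The tray is 290 mm wide, 135 mm deep, its rim 25 mm above the sill.
- knob_left (a point): Centre, half-way up the free part, of the tray's left (+y) pull knob: an upright black cylinder 22 mm in diameter, its top 15 mm above this point (55 mm above the sill), standing in front of the rack on a lug of the tray; grasp it from above or push it from behind. Moves with the tray. Axes as the rack's.
- knob_right (a point): The same for the tray's right (-y) pull knob, 186 mm from the left one.
- bottle1_mid (a point): First clear glass bottle, blue band, 0.18 to 0.29 kg, lying on the sill, neck roughly toward the robot; it can roll. 190 mm long: body 56 mm diameter, 120 mm long; shoulder 25 mm; neck 26 mm diameter, 45 mm long with a 30 mm lip. This point: on its axis, 70 mm from the base, near its centre of mass, 28 mm above the sill at the start. x axis: along the bottle from mouth to base.
- bottle1_mouth (a point): Centre of the first bottle's mouth, on its axis, 120 mm from bottle1_mid; axes as bottle1_mid.
- bottle2_mid (a point): Second clear glass bottle, blue band, 0.18 to 0.29 kg, lying on the sill, neck roughly toward the robot; it can roll. 190 mm long: body 56 mm diameter, 120 mm long; shoulder 25 mm; neck 26 mm diameter, 45 mm long with a 30 mm lip. Point and axes as for bottle1_mid.
- bottle2_mouth (a point): Centre of the second bottle's mouth; as bottle1_mouth.
- bottle1: The first bottle as a body. Its origin lies on the outside of the body and turns as it rolls: use bottle1_mid.
- bottle2: The second bottle as a body. Its origin lies on the outside of the body and turns as it rolls: use bottle2_mid.
- bottle3: Third clear glass bottle, same size but with a yellow band, already draining in the middle slot of the rack; leave alone. Origin on its axis, 70 mm from the base; its top reaches 146 mm above the sill; its z axis is vertical and its x axis level as it lies there.
- can: Red aluminium can, 66 mm in diameter, 115 mm high, standing on the sill behind the bottles; leave alone. Origin: centre of its underside.
- bowl: Blue ceramic crown-cap bowl, 120 mm in diameter, 50 mm high, standing on the sill behind the bottles; leave alone. Origin: centre of its underside.
Not all that is in view belongs to the job. What is shaped like the bottle1 but pink or purple is not meant.

How it is judged:
On the way, in this order (a step that is already met when the one before it is completed fails the run):
1. the drip tray is pulled fully out (value of joint tray above 0.062 m), for 0.2 s.
2. with the tray out, one blue-banded bottle lies in an end slot (value of joint tray above 0.062 m and ((y of bottle1_mid in the frame of rack between 0.114 and 0.134 m and y of bottle1_mouth in the frame of rack between 0.112 and 0.136 m and z of bottle1_mid in the frame of rack between 0.091 and 0.109 m and z of bottle1_mouth in the frame of rack between 0.056 and 0.08 m and x of bottle1_mouth in the frame of rack between -0.108 and -0.078 m) or (y of bottle1_mid in the frame of rack between -0.134 and -0.114 m and y of bottle1_mouth in the frame of rack between -0.136 and -0.112 m and z of bottle1_mid in the frame of rack between 0.091 and 0.109 m and z of bottle1_mouth in the frame of rack between 0.056 and 0.08 m and x of bottle1_mouth in the frame of rack between -0.108 and -0.078 m) or (y of bottle2_mid in the frame of rack between 0.114 and 0.134 m and y of bottle2_mouth in the frame of rack between 0.112 and 0.136 m and z of bottle2_mid in the frame of rack between 0.091 and 0.109 m and z of bottle2_mouth in the frame of rack between 0.056 and 0.08 m and x of bottle2_mouth in the frame of rack between -0.108 and -0.078 m) or (y of bottle2_mid in the frame of rack between -0.134 and -0.114 m and y of bottle2_mouth in the frame of rack between -0.136 and -0.112 m and z of bottle2_mid in the frame of rack between 0.091 and 0.109 m and z of bottle2_mouth in the frame of rack between 0.056 and 0.08 m and x of bottle2_mouth in the frame of rack between -0.108 and -0.078 m))), for 0.2 s.
At the end, for the whole second after the job is handed in: Tray out over 62 of 70 mm. Blue-banded bottles at rest, one in each end slot: mid within 10 mm and mouth within 12 mm of the slot line sideways, mid 91 to 109 mm and mouth 56 to 80 mm high, mouth 78 to 108 mm in front of the rack origin. Third bottle at rest (value of joint tray above 0.062 m and (((y of bottle1_mid in the frame of rack between 0.114 and 0.134 m and y of bottle1_mouth in the frame of rack between 0.112 and 0.136 m and z of bottle1_mid in the frame of rack between 0.091 and 0.109 m and z of bottle1_mouth in the frame of rack between 0.056 and 0.08 m and x of bottle1_mouth in the frame of rack between -0.108 and -0.078 m) and (y of bottle2_mid in the frame of rack between -0.134 and -0.114 m and y of bottle2_mouth in the frame of rack between -0.136 and -0.112 m and z of bottle2_mid in the frame of rack between 0.091 and 0.109 m and z of bottle2_mouth in the frame of rack between 0.056 and 0.08 m and x of bottle2_mouth in the frame of rack between -0.108 and -0.078 m)) or ((y of bottle1_mid in the frame of rack between -0.134 and -0.114 m and y of bottle1_mouth in the frame of rack between -0.136 and -0.112 m and z of bottle1_mid in the frame of rack between 0.091 and 0.109 m and z of bottle1_mouth in the frame of rack between 0.056 and 0.08 m and x of bottle1_mouth in the frame of rack between -0.108 and -0.078 m) and (y of bottle2_mid in the frame of rack between 0.114 and 0.134 m and y of bottle2_mouth in the frame of rack between 0.112 and 0.136 m and z of bottle2_mid in the frame of rack between 0.091 and 0.109 m and z of bottle2_mouth in the frame of rack between 0.056 and 0.08 m and x of bottle2_mouth in the frame of rack between -0.108 and -0.078 m))) and linear speed of each of bottle1, bottle2, bottle3 below 0.02 m/s); the robot touches nothing.
It fails at once if a blue-banded bottle is dropped from more than about 10 mm (moves over 0.45 m/s with no finger on it) ((linear speed of bottle1 above 0.45 m/s and contact force between bottle1 and the fingers below 0.05 N) or (linear speed of bottle2 above 0.45 m/s and contact force between bottle2 and the fingers below 0.05 N)).
It fails at once if the bottle already on the rack moves more than 15 mm (distance of bottle3 from where it was at the start of the episode above 0.015 m).
It fails at once if the can is moved more than 20 mm or tipped (distance of can from where it was at the start of the episode above 0.02 m or angle between can's own z axis and vertical above 0.35 rad).
It fails at once if the bowl is moved more than 20 mm or tipped (distance of bowl from where it was at the start of the episode above 0.02 m or angle between bowl's own z axis and vertical above 0.35 rad).
It fails at once if a blue-banded bottle is knocked or pressed hard (over 40 N) on the rack (contact force between any of bottle1, bottle2 and rack above 40 N).
It also fails if it takes over 69 s, if anything falls off the work surface, if the arm or the gripper's body presses on something with over 40 N, if the wrist force passes 120 N, or if a joint passes its speed limit or range.

## Working session

There is one attempt and no reset: what is moved stays moved. The work goes in short steps, Python scripts to look and compute and a tool call to move; the robot and the scene stay as the last step left them, time stands still between calls to the robot, and variables do not carry over. Pictures are saved under pics/ and viewed, about 8 in all and at most 12, crops included, and the job is handed in when it is done.

Besides the shell and the picture viewer there is one more tool, called after "Call:" by a JSON object that holds its "method" and its "body", one argument or row to a line. move_arm: Moves the arm, as the interface text tells. Its arguments: {"type":"object","properties":{"moves":{"type":"array","items":{"type":"object","properties":{"gripper":{"type":"number"},"x":{"type":"number"},"y":{"type":"number"},"z":{"type":"number"},"roll":{"type":"number"}}}}},"required":["moves"]}

```bash
mkdir -p pics; python3 - <<'E'
from bench import ctrl
import cv2,numpy as np
for n in("scene","top"):
    c=ctrl.camera(n); cv2.imwrite(f"pics/{n}0.png",cv2.resize(c["img"][:,:,::-1],(800,600),interpolation=cv2.INTER_CUBIC))
    print({k:(np.round(v,4).tolist() if k!="img" else v.shape) for k,v in c.items()})
o=ctrl.get_obs();print({k:np.round(v,4).tolist() for k,v in o.items()})
E
```

```text
{'img': (384, 512, 3), 'fx': 456.4734, 'fy': 456.4734, 'cx': 252.9153, 'cy': 192.5575, 'world_from_camera': [[0.4894, -0.5507, 0.6762, 1.5444], [0.8719, 0.3219, -0.3689, -0.445], [-0.0145, 0.7701, 0.6377, 1.0831], [0.0, 0.0, 0.0, 1.0]]}
{'img': (384, 512, 3), 'fx': 492.2749, 'fy': 492.2749, 'cx': 254.4253, 'cy': 197.733, 'world_from_camera': [[0.0293, 0.9805, -0.1942, 0.1642], [-0.9996, 0.0286, -0.0063, 0.131], [-0.0006, 0.1943, 0.9809, 1.7036], [0.0, 0.0, 0.0, 1.0]]}
{'time_s': 0.1, 'q': [-1.5283, 0.1814, 1.6079, 0.0, 1.3538, -0.2063], 'dq': [0.0003, 0.0002, -0.0031, 0.0005, 0.0002, 0.0012], 'joint_efforts': [0.0003, -44.5876, -35.2239, -0.0003, 0.0041, -0.0], 'eef_pos': [0.1416, -0.5571, 0.4039], 'eef_rot': [-0.0006, 0.7894, -0.6139, -0.0005], 'wrist_force': [-0.0943, 0.1782, 1.2382], 'torque': [0.0393, 0.0024, -0.0202], 'opening': 1.0013}
```

View pics/scene0.png

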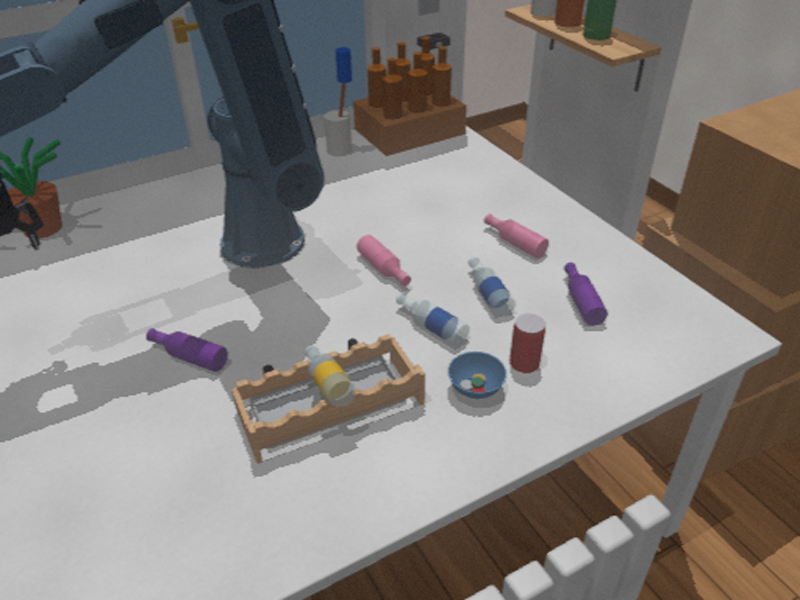

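View pics/top0.png

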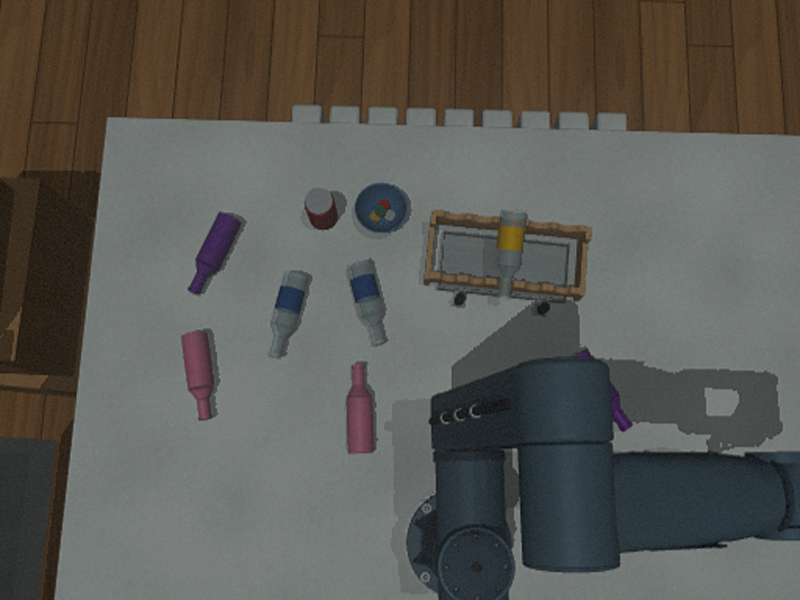

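Top view: the rack is at about (507,255), with its knobs at (460,298) and (543,308). Blue-banded bottles are at (288,312) and (367,300). The pink bottles at (198,375) and (360,410) and the purple ones at (215,250) and (605,390) are distractors. Next I'll take enlarged crops to confirm this.

```bash
cat > h.py <<'E'
import cv2,numpy as np
from bench import ctrl
def ray(c,u,v):
    T=c["world_from_camera"];d=T[:3,:3]@np.array([(u-c["cx"])/c["fx"],-(v-c["cy"])/c["fy"],-1.]);return T[:3,3],d
def onz(c,u,v,z):
    o,d=ray(c,u,v);return o+d*(z-o[2])/d[2]
def tri(c1,p1,c2,p2):
    o1,d1=ray(c1,*p1);o2,d2=ray(c2,*p2)
    s=np.linalg.lstsq(np.c_[d1,-d2],o2-o1,rcond=None)[0];a=o1+s[0]*d1;b=o2+s[1]*d2
    return (a+b)/2,np.linalg.norm(a-b)
def proj(c,P):
    T=c["world_from_camera"];p=T[:3,:3].T@(np.asarray(P)-T[:3,3]);return c["cx"]+c["fx"]*p[0]/-p[2],c["cy"]-c["fy"]*p[1]/-p[2]
def crop(c,x,y,w,h,k,step=10):
    im=cv2.resize(c["img"][y:y+h,x:x+w,::-1],None,fx=k,fy=k,interpolation=cv2.INTER_CUBIC)
    im=cv2.convertScaleAbs(im,alpha=1.5)
    for u in range(-(-x//step)*step,x+w,step):
        cv2.line(im,((u-x)*k,0),((u-x)*k,5),(0,0,255),1);cv2.putText(im,str(u),((u-x)*k+1,14),0,.33,(0,0,255),1)
    for v in range(-(-y//step)*step,y+h,step):
        cv2.line(im,(0,(v-y)*k),(5,(v-y)*k),(0,0,255),1);cv2.putText(im,str(v),(6,(v-y)*k+4),0,.33,(0,0,255),1)
    return im
def blobs(c,lo,hi,amin=20):
    m=cv2.inRange(cv2.cvtColor(c["img"],cv2.COLOR_RGB2HSV),lo,hi)
    n,l,s,ce=cv2.connectedComponentsWithStats(m)
    return [(s[i,4],np.round(ce[i],1).tolist(),s[i,:4].tolist()) for i in range(1,n) if s[i,4]>=amin],l
E
python3 - <<'E'
from h import *
t=ctrl.camera("top");s=ctrl.camera("scene")
cv2.imwrite("pics/a.png",crop(t,265,128,125,78,6))
b=np.zeros((580,560,3),np.uint8)
i=crop(s,145,212,135,85,4);b[:340,:540]=i
i=crop(t,165,160,95,75,3);b[345:570,:285]=i
cv2.imwrite("pics/b.png",b)
for n,c in(("top",t),("scene",s)):
    print(n,"blue",blobs(c,(108,110,40),(128,255,255))[0])
    print("dark",[x for x in blobs(c,(0,0,0),(180,255,45),15)[0]])
E
```

```text
top blue [(np.int32(158), [232.2, 183.1], [225, 176, 16, 16]), (np.int32(155), [184.1, 190.4], [176, 183, 17, 15])]
dark [(np.int32(4349), [34.9, 178.6], [0, 109, 64, 132]), (np.int32(395), [2.7, 145.1], [0, 115, 9, 81]), (np.int32(39), [293.8, 191.1], [291, 187, 7, 8]), (np.int32(49), [347.3, 196.9], [344, 193, 8, 9]), (np.int32(3105), [307.2, 287.3], [265, 230, 124, 139]), (np.int32(15), [43.7, 251.5], [39, 251, 9, 3]), (np.int32(66), [41.3, 283.3], [37, 272, 9, 23]), (np.int32(627), [462.1, 299.6], [391, 289, 121, 51]), (np.int32(18), [37.7, 308.5], [35, 306, 7, 7]), (np.int32(278), [33.8, 349.5], [28, 310, 14, 74]), (np.int32(33), [304.6, 340.9], [296, 339, 18, 5]), (np.int32(72), [447.6, 348.9], [428, 346, 37, 6]), (np.int32(33), [304.6, 362.7], [302, 360, 7, 7]), (np.int32(15), [5.7, 366.8], [1, 365, 9, 6])]
scene blue [(np.int32(207), [219.5, 41.2], [214, 30, 11, 23]), (np.int32(91), [315.0, 181.7], [309, 177, 14, 11]), (np.int32(114), [280.8, 202.6], [274, 197, 16, 13])]
dark [(np.int32(514), [82.8, 14.1], [61, 0, 43, 31]), (np.int32(23), [148.6, 0.7], [144, 0, 12, 3]), (np.int32(739), [161.5, 28.8], [143, 2, 41, 61]), (np.int32(25), [168.2, 61.4], [164, 58, 10, 8]), (np.int32(29), [162.9, 65.2], [159, 60, 9, 13]), (np.int32(41), [179.0, 64.9], [171, 60, 15, 10]), (np.int32(15), [165.2, 76.7], [163, 73, 5, 9]), (np.int32(20), [179.3, 76.3], [176, 73, 8, 10]), (np.int32(415), [9.5, 137.3], [0, 111, 27, 42])]
```

View pics/a.png

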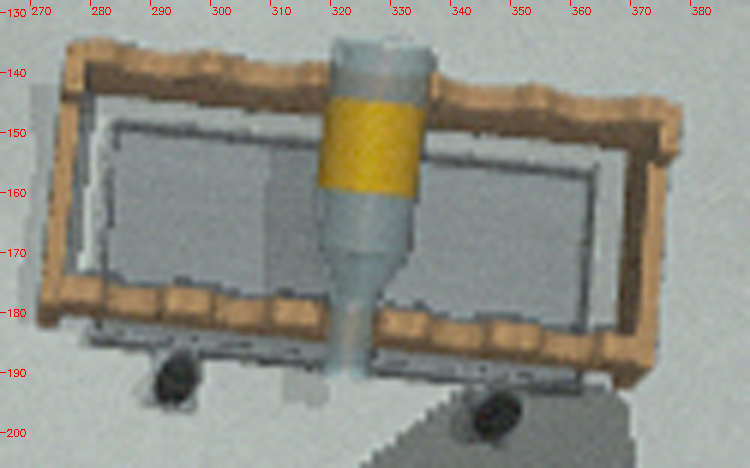

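View pics/b.png

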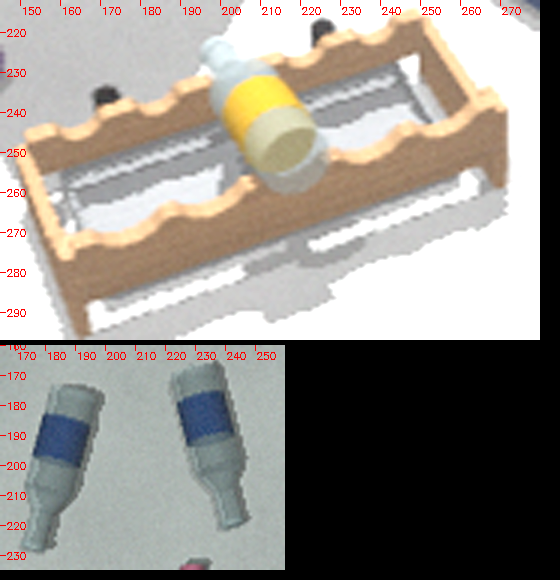

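```bash
python3 - <<'E'
from h import *
t=ctrl.camera("top");s=ctrl.camera("scene")
r=lambda a:np.round(np.asarray(a)*1e3,1).tolist()
def T(n,a,b): p,e=tri(t,a,s,b);print(n,r(p),"gap",round(e*1e3,1))
kl=onz(t,294.5,190.5,.047);kr=onz(t,347.8,196.4,.047)
print("knobs",r(kl),r(kr),"dist",r(np.linalg.norm(kl-kr)))
d=kl-kr;yaw=np.arctan2(-d[0],d[1]);print("yaw knobs",yaw)
T("back+y",(276.5,136),(268.5,236));T("back-y",(378.8,145.5),(160,275))
T("front+y",(273,175),(247,214.5));T("front-y",(374,184),(151.5,245))
T("knobtopL",(295,188.5),(224,217.5));T("knobtopR",(348.5,194.5),(170.5,234.5))
for u,v,z in((277,136,.0956),(378.8,146,.0956),(272,180.5,.06),(371,191,.06)):print(r(onz(t,u,v,z)))
_,ly=blobs(t,(20,150,80),(32,255,255))
b=[x for x in blobs(t,(20,150,80),(32,255,255))[0]];print("yel",b)
y=b[0][1];print("yellow at z .12",r(onz(t,*y,.12)),"mouth3",r(onz(t,322.5,189,.075)))
y2=blobs(s,(20,150,80),(32,255,255))[0];print(y2)
# bottles: contour axis via difference from table; hand ends
for n,band,mo,ba in(("A",(184.1,190.4),(176.5,227),(190,174)),("B",(232.2,183.1),(241,220),(229.5,167))):
    P=[onz(t,*p,z) for p,z in((band,.04),(mo,.03),(ba,.035))]
    a=P[1]-P[2];print(n,[r(p) for p in P],"len",r(np.linalg.norm(a)),"neckdir",np.degrees(np.arctan2(a[1],a[0])))
for n,a,b in(("A",(184.1,190.4),(315,181.7)),("B",(232.2,183.1),(280.8,202.6))):T(n,a,b)
E
```

```text
knobs [521.6, 4.6, 47.0] [506.2, -178.5, 47.0] dist 183.8
yaw knobs -0.08373431375618468
back+y [699.7, 70.0, 92.0] gap 4.9
back-y [677.5, -275.6, 91.9] gap 3.0
front+y [564.7, 74.0, 73.3] gap 14.4
front-y [545.0, -257.0, 83.4] gap 6.9
knobtopL [525.1, 2.5, 60.4] gap 3.2
knobtopR [509.8, -180.0, 59.6] gap 2.8
[699.6, 70.6, 95.6]
[674.2, -276.1, 95.6]
[551.6, 83.1, 60.0]
[524.6, -255.4, 60.0]
yel [(np.int32(223), [326.5, 152.1], [319, 145, 17, 16])]
yellow at z .12 [640.1, -94.9, 120.0] mouth3 [523.5, -87.9, 75.0]
[(np.int32(147), [208.4, 237.1], [201, 231, 19, 17])]
A [[512.3, 385.4, 40.0], [385.6, 405.6, 30.0], [572.4, 368.9, 35.0]] len 190.4 neckdir 168.8782522179386
B [[543.0, 220.2, 40.0], [416.3, 185.6, 30.0], [601.6, 232.1, 35.0]] len 191.1 neckdir -165.90333831519135
A [509.0, 381.6, 49.3] gap 5.3
B [540.4, 216.6, 44.0] gap 7.5
```

Measured: yaw is about -0.075, rack origin about (0.607, -0.095), and the right knob about (0.508, -0.180). Knob spacing comes out at 184 mm against 186 given. Both blue-banded bottles measure 190 mm long, as they should, and the crop confirms the blue bands. I'll go for the right knob first.

Call:
{"method": "move_arm", "body": {
  "moves": [
    {"roll":9.3,"gripper":60},
    {"roll":9.3,"gripper":60},
    {"x":-3.37,"y":-2.81,"gripper":60},
    {"x":-3.37,"y":-2.81,"gripper":60},
    {"x":-3.37,"y":-2.81,"gripper":60}
  ]
}}

```text
validation failed for argument at $.mo...
```

Call:
{"method": "move_arm", "body": {
  "moves": [
    {"x":-3.37,"y":-2.81,"gripper":60},
    {"x":-3.37,"y":-2.81,"gripper":60},
    {"x":-3.37,"y":-2.81,"gripper":60},
    {"x":-3.37,"y":-2.81,"gripper":60},
    {"x":-3.37,"y":-2.81,"gripper":60}
  ]
}}

```text
validation failed for argument at $.mo...
```

Call:
{"method": "move_arm", "body": {
  "moves": [
    {"x":-3.37,"y":-2.81,"gripper":60},
    {"x":-3.37,"y":-2.81,"gripper":60},
    {"x":-3.37,"y":-2.81,"gripper":60},
    {"x":-3.37,"y":-2.81,"gripper":60},
    {"gripper":60}
  ]
}}

```text
validation failed for argument at $.mo...
```

Call:
{"method": "move_arm", "body": {
  "moves": [
    {"gripper":60,"x":0,"y":0,"z":0,"roll":9.3},
    {"gripper":60,"x":0,"y":0,"z":0,"roll":9.3},
    {"gripper":60,"x":-3.4,"y":-2.8,"z":0,"roll":0},
    {"gripper":60,"x":-3.4,"y":-2.8,"z":0,"roll":0},
    {"gripper":60,"x":-3.4,"y":-2.8,"z":0,"roll":0}
  ]
}}

```text
time_s: 0.92
eef_pos: [0.2338, -0.461, 0.4046]
eef_rot: [0.0, -0.68, 0.734, -0.0]
wrist_force: [-0.4, -0.7, 1.0]
opening: 0.604
```

Call:
{"method": "move_arm", "body": {
  "moves": [
    {"gripper":60,"x":-3.4,"y":-2.8,"z":0,"roll":0},
    {"gripper":60,"x":-3.4,"y":-2.8,"z":0,"roll":0},
    {"gripper":60,"x":-3.4,"y":-2.8,"z":0,"roll":0},
    {"gripper":60,"x":-3.4,"y":-2.8,"z":0,"roll":0},
    {"gripper":60,"x":-3.4,"y":-2.8,"z":0,"roll":0}
  ]
}}

```text
time_s: 1.55
eef_pos: [0.3864, -0.3019, 0.4048]
eef_rot: [-0.0, -0.68, 0.733, -0.0]
wrist_force: [0.8, -0.6, -0.1]
opening: 0.599
```

Call:
{"method": "move_arm", "body": {
  "moves": [
    {"gripper":60,"x":-3.4,"y":-2.8,"z":0,"roll":0},
    {"gripper":60,"x":-3.4,"y":-2.8,"z":0,"roll":0},
    {"gripper":60,"x":-3.4,"y":-2.8,"z":0,"roll":0},
    {"gripper":60,"x":-3.0,"y":-2.8,"z":4,"roll":0},
    {"gripper":60,"x":0,"y":0,"z":4,"roll":0}
  ]
}}

```text
time_s: 2.17
eef_pos: [0.5089, -0.1779, 0.3243]
eef_rot: [0.001, -0.681, 0.732, -0.001]
wrist_force: [-0.0, -1.0, -0.0]
opening: 0.597
```

Call:
{"method": "move_arm", "body": {
  "moves": [
    {"gripper":60,"x":0,"y":0,"z":4,"roll":0},
    {"gripper":60,"x":0,"y":0,"z":4,"roll":0},
    {"gripper":60,"x":0,"y":0,"z":3.8,"roll":0},
    {"gripper":0,"x":0,"y":0,"z":0,"roll":0},
    {"gripper":0,"x":0,"y":0,"z":0,"roll":0}
  ]
}}

```text
time_s: 2.8
eef_pos: [0.5071, -0.1785, 0.2069]
eef_rot: [0.001, -0.68, 0.734, 0.002]
wrist_force: [1.3, 6.5, -11.8]
opening: 0.233
```

Call:
{"method": "move_arm", "body": {
  "moves": [
    {"gripper":0,"x":0,"y":0,"z":0,"roll":0},
    {"gripper":0,"x":0,"y":0,"z":0,"roll":0},
    {"gripper":0,"x":0,"y":0,"z":0,"roll":0}
  ]
}}

```text
time_s: 3.18
eef_pos: [0.5069, -0.1783, 0.2069]
eef_rot: [0.001, -0.68, 0.733, 0.001]
wrist_force: [3.1, 7.0, -11.2]
opening: 0.237
```

Call:
{"method": "move_arm", "body": {
  "moves": [
    {"gripper":0,"x":0,"y":1.5,"z":0,"roll":0},
    {"gripper":0,"x":0,"y":1.5,"z":0,"roll":0},
    {"gripper":0,"x":0,"y":1.5,"z":0,"roll":0},
    {"gripper":0,"x":0,"y":1.5,"z":0,"roll":0},
    {"gripper":0,"x":0,"y":0,"z":0,"roll":0}
  ]
}}

```text
time_s: 3.8
eef_pos: [0.446, -0.1735, 0.2068]
eef_rot: [0.0, -0.68, 0.734, 0.002]
wrist_force: [0.1, 8.0, -9.1]
opening: 0.23
```

Call:
{"method": "move_arm", "body": {
  "moves": [
    {"gripper":0,"x":0,"y":0.3,"z":0,"roll":0},
    {"gripper":0,"x":0,"y":0.3,"z":0,"roll":0},
    {"gripper":0,"x":0,"y":0.2,"z":0,"roll":0},
    {"gripper":0,"x":0,"y":0,"z":0,"roll":0}
  ]
}}

```text
time_s: 4.3
eef_pos: [0.4401, -0.173, 0.2069]
eef_rot: [0.002, -0.679, 0.734, 0.0]
wrist_force: [11.3, 10.5, -19.3]
opening: 0.231
```

Call:
{"method": "move_arm", "body": {
  "moves": [
    {"gripper":60,"x":0,"y":0,"z":0,"roll":0},
    {"gripper":60,"x":0,"y":0,"z":0,"roll":0},
    {"gripper":60,"x":0,"y":0,"z":-3,"roll":0},
    {"gripper":100,"x":0,"y":0,"z":-5,"roll":0},
    {"gripper":100,"x":0,"y":0,"z":-5,"roll":0}
  ]
}}

```text
time_s: 4.92
eef_pos: [0.4394, -0.1751, 0.3394]
eef_rot: [0.0, -0.68, 0.734, -0.001]
wrist_force: [0.9, -1.0, 0.2]
opening: 0.985
```

```bash
python3 - <<'E'
from h import *
t=ctrl.camera("top");s=ctrl.camera("scene")
b=np.zeros((460,750,3),np.uint8)
i=crop(t,265,128,125,92,3);b[:276,:375]=i
i=crop(s,140,200,120,100,3);b[:300,380:740]=i
cv2.imwrite("pics/c.png",b)
print(ctrl.get_obs()["eef_pos"],ctrl.get_obs()["q"])
for n,c in(("top",t),("scene",s)):
    print(n,blobs(c,(108,110,40),(128,255,255))[0])
E
```

```text
[ 0.44135499 -0.17640597  0.34402997] [-6.30596088e-01  1.72252877e-02  1.91524259e+00 -3.27898553e-04
  1.19554603e+00  1.01633821e+00]
top [(np.int32(161), [232.2, 183.3], [225, 176, 17, 16]), (np.int32(163), [184.3, 190.6], [176, 183, 18, 16])]
scene [(np.int32(94), [314.9, 181.7], [309, 177, 14, 11]), (np.int32(115), [280.6, 202.7], [274, 197, 16, 14])]
```

View pics/c.png

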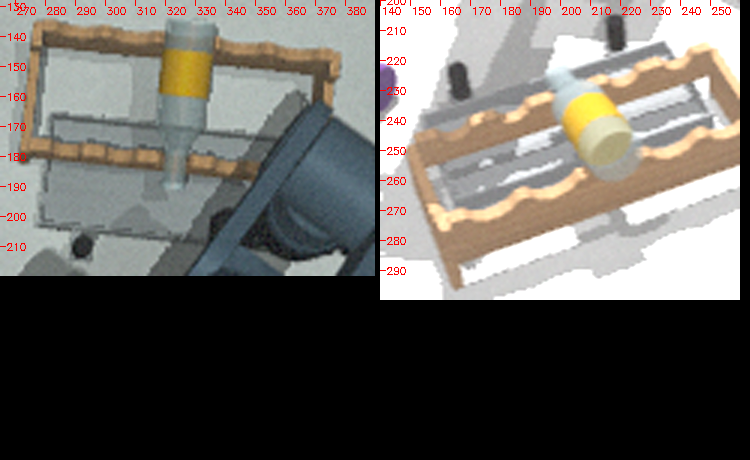

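The tray is out: the left knob moved from row 190 to about 210, roughly 65 mm, and the pull ended against the stop at 11 N. Next I'll refine the bottle axes.

```bash
python3 - <<'E'
from h import *
t=ctrl.camera("top")
x,y,w,h=165,155,95,80
im=t["img"][y:y+h,x:x+w]
lab=cv2.cvtColor(im,cv2.COLOR_RGB2LAB).astype(float)
bg=np.median(lab.reshape(-1,3),0);d=lab-bg
print(bg)
m=((d[...,2]<-3.0)|(np.abs(d[...,1])>3)).astype(np.uint8)
m=cv2.morphologyEx(m,cv2.MORPH_OPEN,np.ones((2,2)))
n,l,s,c=cv2.connectedComponentsWithStats(m)
big=np.hstack([cv2.resize(im[:,:,::-1],None,fx=4,fy=4,interpolation=cv2.INTER_CUBIC),cv2.cvtColor(cv2.resize(m*255,None,fx=4,fy=4,interpolation=0),cv2.COLOR_GRAY2BGR)])
for i in range(1,n):
    if s[i,4]<150: continue
    v,u=np.nonzero(l==i); P=np.array([onz(t,a+x,b+y,.035)[:2] for a,b in zip(u,v)])
    mu=P.mean(0);e=np.linalg.svd(P-mu,full_matrices=False)[2][0];e*=np.sign(e[0]);q=(P-mu)@e
    wd=(P-mu)@np.array([-e[1],e[0]])
    print(s[i],mu.round(4),"axis deg",np.degrees(np.arctan2(e[1],e[0])).round(1),"ends",(mu+e*q.min()).round(4),(mu+e*q.max()).round(4),"len",(q.max()-q.min()).round(3),"wid",(wd.max()-wd.min()).round(3))
    # centreline of slices
    print([round(float((wd[(q>k)&(q<=k+.02)].min()+wd[(q>k)&(q<=k+.02)].max())/2*1e3),1) for k in np.arange(q.min(),q.max()-.02,.02)])
cv2.imwrite("pics/d.png",big)
E
```

```text
[130. 125. 128.]
[ 60  21  19  19 277] [0.5376 0.2145] axis deg 11.3 ends [0.5066 0.2082] [0.5692 0.2208] len 0.064 wid 0.058
[-1.3, -0.2, 1.0]
[ 12  29  19  18 266] [0.5068 0.3791] axis deg 10.0 ends [0.4744 0.3734] [0.5387 0.3847] len 0.065 wid 0.066
[3.6, 0.6, -3.0]
```

View pics/d.png

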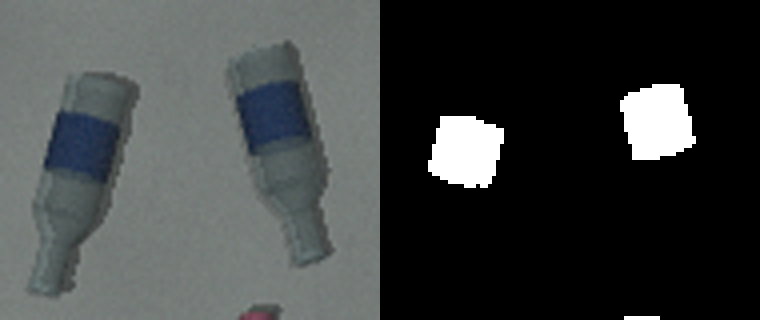

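Call:
{"method": "move_arm", "body": {
  "moves": [
    {"gripper":100,"x":0,"y":0,"z":0,"roll":-9.4},
    {"gripper":100,"x":0,"y":0,"z":0,"roll":-9.4},
    {"gripper":100,"x":-4.4,"y":-2.3,"z":0,"roll":0},
    {"gripper":100,"x":-4.4,"y":-2.3,"z":0,"roll":0},
    {"gripper":100,"x":-4.4,"y":-2.3,"z":0,"roll":0}
  ]
}}

```text
time_s: 5.7
eef_pos: [0.4732, -0.0286, 0.3363]
eef_rot: [0.0, 0.79, -0.613, -0.0]
wrist_force: [-0.3, -0.5, -0.7]
opening: 1.002
```

Call:
{"method": "move_arm", "body": {
  "moves": [
    {"gripper":100,"x":-4.4,"y":-2.3,"z":0,"roll":0},
    {"gripper":100,"x":-4.4,"y":-2.3,"z":0,"roll":0},
    {"gripper":100,"x":-4.4,"y":-2.4,"z":0,"roll":0},
    {"gripper":100,"x":-4.4,"y":-2.4,"z":0,"roll":0},
    {"gripper":100,"x":-4.6,"y":-2.4,"z":0,"roll":0}
  ]
}}

```text
time_s: 6.32
eef_pos: [0.5323, 0.216, 0.3361]
eef_rot: [0.0, 0.79, -0.613, -0.0]
wrist_force: [0.7, -0.1, 0.1]
opening: 1.003
```

Call:
{"method": "move_arm", "body": {
  "moves": [
    {"gripper":100,"x":0,"y":0,"z":5,"roll":0},
    {"gripper":100,"x":0,"y":0,"z":0,"roll":0}
  ]
}}

```text
time_s: 6.58
eef_pos: [0.5299, 0.2146, 0.2822]
eef_rot: [0.004, 0.791, -0.612, -0.003]
wrist_force: [-0.7, -0.8, -0.5]
opening: 1.0
```

```bash
python3 - <<'E'
from h import *
s=ctrl.camera("scene");t=ctrl.camera("top")
print(ctrl.get_obs()["eef_pos"],ctrl.get_obs()["q"])
cv2.imwrite("pics/e.png",np.hstack([crop(s,230,130,110,110,4,20),crop(t,190,150,90,110,4,20)]))
E
```

```text
[0.53205441 0.214212   0.28665143] [ 1.75948718e-01  3.10505273e-01  1.70494021e+00 -2.07345404e-04
  1.12783231e+00  1.49514256e+00]
```

View pics/e.png

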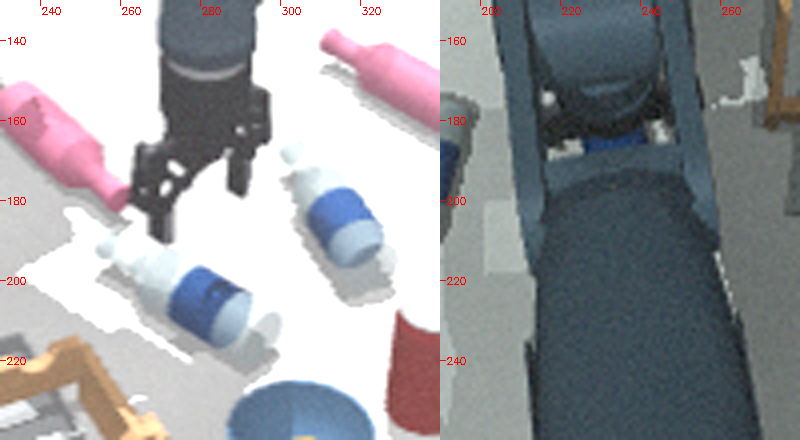

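Call:
{"method": "move_arm", "body": {
  "moves": [
    {"gripper":100,"x":0,"y":0,"z":3.5,"roll":0},
    {"gripper":100,"x":0,"y":0,"z":3.5,"roll":0},
    {"gripper":100,"x":0,"y":0,"z":2.6,"roll":0},
    {"gripper":100,"x":0,"y":0,"z":0,"roll":0},
    {"gripper":60,"x":0,"y":0,"z":0,"roll":0}
  ]
}}

```text
time_s: 7.3
eef_pos: [0.5334, 0.2144, 0.193]
eef_rot: [-0.001, 0.79, -0.613, 0.001]
wrist_force: [0.7, -0.1, 1.4]
opening: 0.815
```

Call:
{"method": "move_arm", "body": {
  "moves": [
    {"gripper":55,"x":0,"y":0,"z":0,"roll":0},
    {"gripper":55,"x":0,"y":0,"z":0,"roll":0},
    {"gripper":50,"x":0,"y":0,"z":0,"roll":0}
  ]
}}

```text
time_s: 7.68
eef_pos: [0.5335, 0.2148, 0.1936]
eef_rot: [-0.001, 0.79, -0.613, 0.002]
wrist_force: [-0.9, -0.2, 7.7]
opening: 0.634
```

Call:
{"method": "move_arm", "body": {
  "moves": [
    {"gripper":40,"x":0,"y":0,"z":0,"roll":0},
    {"gripper":40,"x":0,"y":0,"z":-0.5,"roll":0},
    {"gripper":40,"x":0,"y":0,"z":-2,"roll":0},
    {"gripper":40,"x":0,"y":0,"z":-3,"roll":0},
    {"gripper":40,"x":0,"y":0,"z":0,"roll":0}
  ]
}}

```text
time_s: 8.3
eef_pos: [0.5336, 0.2151, 0.2493]
eef_rot: [-0.002, 0.79, -0.612, 0.002]
wrist_force: [0.0, -0.2, -0.8]
opening: 0.631
```

```bash
python3 - <<'E'
from h import *
s=ctrl.camera("scene");o=ctrl.get_obs()
print(o["eef_pos"],o["wrist_force"],o["torque"],o["opening"])
cv2.imwrite("pics/f.png",crop(s,220,110,120,120,4,20))
E
```

```text
[0.53275631 0.21485963 0.24741365] [ 0.00579702 -0.21144848 -2.05698713] [-0.00967872 -0.04878807 -0.02494145] 0.6330649692413252
```

View pics/f.png

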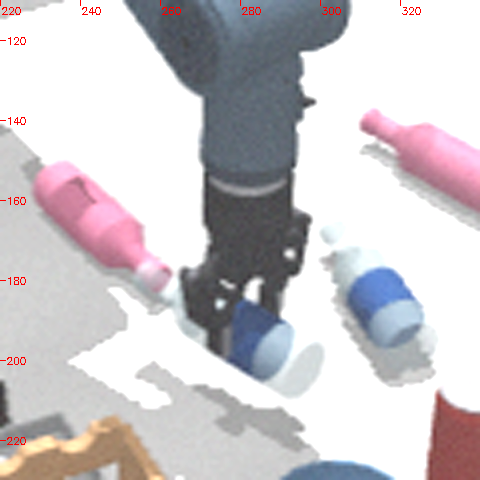

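The first bottle is lifted and level, with a weight of about 2 N. I'll carry it to above the left slot.

Call:
{"method": "move_arm", "body": {
  "moves": [
    {"gripper":40,"x":0,"y":0,"z":-4,"roll":0},
    {"gripper":40,"x":0,"y":0,"z":-4,"roll":6.3},
    {"gripper":40,"x":0,"y":0,"z":-1.5,"roll":6.3},
    {"gripper":40,"x":0,"y":0,"z":0,"roll":6.2},
    {"gripper":40,"x":2,"y":-1.3,"z":0,"roll":0}
  ]
}}

```text
time_s: 8.98
eef_pos: [0.5427, 0.1945, 0.3395]
eef_rot: [-0.001, -0.68, 0.733, 0.001]
wrist_force: [0.2, 0.8, -2.4]
opening: 0.628
```

Call:
{"method": "move_arm", "body": {
  "moves": [
    {"gripper":40,"x":4,"y":-2.6,"z":0,"roll":0},
    {"gripper":40,"x":4,"y":-2.6,"z":0,"roll":0},
    {"gripper":40,"x":4,"y":-2.6,"z":0,"roll":0},
    {"gripper":40,"x":2.9,"y":-2.1,"z":0,"roll":0},
    {"gripper":40,"x":1,"y":-0.7,"z":0,"roll":0}
  ]
}}

```text
time_s: 9.6
eef_pos: [0.6376, 0.0252, 0.339]
eef_rot: [-0.001, -0.679, 0.734, 0.001]
wrist_force: [-0.5, 1.0, -2.6]
opening: 0.634
```

Call:
{"method": "move_arm", "body": {
  "moves": [
    {"gripper":40,"x":0,"y":0,"z":2,"roll":0},
    {"gripper":40,"x":0,"y":0,"z":1,"roll":0},
    {"gripper":40,"x":0,"y":0,"z":0,"roll":0},
    {"gripper":40,"x":0,"y":0,"z":0,"roll":0}
  ]
}}

```text
time_s: 10.1
eef_pos: [0.6371, 0.0281, 0.3108]
eef_rot: [0.0, -0.68, 0.733, -0.0]
wrist_force: [0.2, -1.2, -1.2]
opening: 0.627
```

```bash
python3 - <<'E'
from h import *
s=ctrl.camera("scene");t=ctrl.camera("top");o=ctrl.get_obs()
p=o["eef_pos"];print(p,o["eef_rot"],o["wrist_force"],o["torque"],o["opening"])
ex=np.array([np.cos(-.075),np.sin(-.075),0]);m=np.array([*p[:2],p[2]-.1656])
for n,k in(("mid",0),("base",.07),("mouth",-.12)):print(n,np.round(proj(s,m+k*ex),1),np.round(proj(t,m+k*ex),1))
cv2.imwrite("pics/g.png",np.hstack([crop(s,180,160,110,110,4,10),crop(t,250,125,90,110,4,10)]))
E
```

```text
[0.63738847 0.02771455 0.31143903] [ 4.11620429e-04 -6.80071175e-01  7.33145829e-01 -4.69731814e-04] [-0.27683728  0.12890935 -1.53312181] [ 0.03565865 -0.02338796  0.01627406] 0.6333766701315557
mid [246.9 215.7] [290.3 149.6]
base [256.8 230.2] [292.2 129.4]
mouth [231.5 193. ] [287. 185.]
```

View pics/g.png

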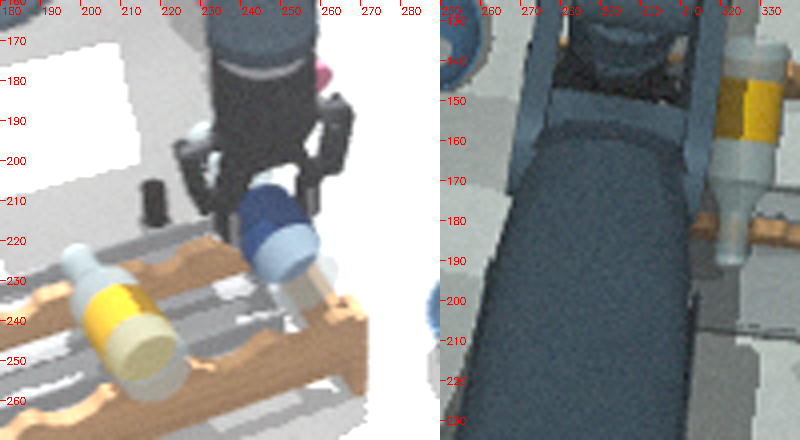

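```bash
python3 - <<'E'
from h import *
s=ctrl.camera("scene");t=ctrl.camera("top")
a=np.radians(14.4);e=np.array([np.cos(a),np.sin(a),0])
m=np.array([.5328,.2149,.0818])
for n,k in(("mid",0),("band",.01),("base",.07),("mouth",-.12)):print("f",n,np.round(proj(s,m+k*e),1), "axis at lying, top view",np.round(proj(t,np.array([.5335,.2148,.028])+k*e),1),"scene",np.round(proj(s,np.array([.5335,.2148,.028])+k*e),1))
print("f base bottom",np.round(proj(s,m+.07*e-[0,0,.028]),1))
# bottle3 expected from rack estimate
ex=np.array([np.cos(-.075),np.sin(-.075),0]);o=np.array([.607,-.0945,0]);c,sn=np.cos(np.radians(15)),np.sin(np.radians(15))
d=c*ex+[0,0,sn];m3=o+.022*ex+[0,0,.099]
for n,k in(("mid",0),("base",.07),("mouth",-.12)):print("b3",n,np.round(proj(s,m3+k*d),1),np.round(proj(t,m3+k*d),1))
print("blue now",blobs(s,(108,110,40),(128,255,255))[0],"yel",blobs(s,(20,150,80),(32,255,255))[0])
E
```

```text
f mid [280.6 193. ] axis at lying, top view [233.8 186.6] scene [280.3 204.9]
f band [282.7 194.3] axis at lying, top view [233.2 183.8] scene [282.3 206.3]
f base [295.7 202.5] axis at lying, top view [229.6 167.6] scene [295.1 214.5]
f mouth [256.2 177.8] axis at lying, top view [241.2 219.8] scene [256.5 189.6]
f base bottom [295.4 208.8]
b3 mid [209.9 239.5] [326.  157.1]
b3 base [217.8 250.2] [328.3 136.3]
b3 mouth [197.8 223.1] [322.1 192.4]
blue now [(np.int32(91), [314.9, 181.6], [309, 177, 14, 11]), (np.int32(41), [244.1, 217.7], [241, 214, 8, 10])] yel [(np.int32(140), [208.1, 237.4], [201, 231, 19, 17])]
```

Mouth positions match the predictions in both views, so the grip is at mid-bottle. Lowering now, with force checks.

Call:
{"method": "move_arm", "body": {
  "moves": [
    {"gripper":40,"x":0,"y":0,"z":1.5,"roll":0},
    {"gripper":40,"x":0,"y":0,"z":1.2,"roll":0},
    {"gripper":40,"x":0,"y":0,"z":0.5,"roll":0},
    {"gripper":40,"x":0,"y":0,"z":0,"roll":0},
    {"gripper":40,"x":0,"y":0,"z":0,"roll":0}
  ]
}}

```text
time_s: 10.92
eef_pos: [0.6375, 0.0271, 0.279]
eef_rot: [0.0, -0.68, 0.733, -0.0]
wrist_force: [-0.8, -0.2, -2.3]
opening: 0.631
```

Call:
{"method": "move_arm", "body": {
  "moves": [
    {"gripper":40,"x":0,"y":0,"z":0.3,"roll":0},
    {"gripper":40,"x":0,"y":0,"z":0,"roll":0},
    {"gripper":40,"x":0,"y":0,"z":0,"roll":0}
  ]
}}

```text
time_s: 11.3
eef_pos: [0.6374, 0.0272, 0.2761]
eef_rot: [0.0, -0.68, 0.733, -0.0]
wrist_force: [0.8, -0.5, -0.7]
opening: 0.629
```

Call:
{"method": "move_arm", "body": {
  "moves": [
    {"gripper":40,"x":0,"y":0,"z":0.2,"roll":0},
    {"gripper":40,"x":0,"y":0,"z":0,"roll":0}
  ]
}}

```text
time_s: 11.55
eef_pos: [0.6372, 0.0273, 0.2747]
eef_rot: [-0.0, -0.68, 0.733, -0.0]
wrist_force: [-4.1, -0.2, 7.7]
opening: 0.632
```

Call:
{"method": "move_arm", "body": {
  "moves": [
    {"gripper":40,"x":0,"y":0,"z":0.2,"roll":0},
    {"gripper":40,"x":0,"y":0,"z":0,"roll":0}
  ]
}}

```text
time_s: 11.8
eef_pos: [0.6371, 0.0276, 0.273]
eef_rot: [0.0, -0.68, 0.733, 0.0]
wrist_force: [-5.7, 1.9, 8.7]
opening: 0.631
```

Call:
{"method": "move_arm", "body": {
  "moves": [
    {"gripper":40,"x":0,"y":0,"z":0.2,"roll":0},
    {"gripper":40,"x":0,"y":0,"z":0,"roll":0}
  ]
}}

```text
time_s: 12.05
eef_pos: [0.6369, 0.0279, 0.2712]
eef_rot: [-0.0, -0.68, 0.733, 0.001]
wrist_force: [-8.3, 2.5, 11.0]
opening: 0.631
```

Call:
{"method": "move_arm", "body": {
  "moves": [
    {"gripper":40,"x":0,"y":0,"z":0.2,"roll":0},
    {"gripper":40,"x":0,"y":0,"z":0,"roll":0}
  ]
}}

```text
time_s: 12.3
eef_pos: [0.6367, 0.028, 0.2691]
eef_rot: [-0.0, -0.68, 0.733, 0.001]
wrist_force: [-8.8, 2.6, 11.5]
opening: 0.635
```

Call:
{"method": "move_arm", "body": {
  "moves": [
    {"gripper":40,"x":0,"y":0,"z":0.2,"roll":0},
    {"gripper":40,"x":0,"y":0,"z":0,"roll":0}
  ]
}}

```text
time_s: 12.55
eef_pos: [0.6365, 0.0281, 0.2668]
eef_rot: [-0.0, -0.68, 0.733, 0.001]
wrist_force: [-10.4, 3.7, 11.8]
opening: 0.628
```

Call:
{"method": "move_arm", "body": {
  "moves": [
    {"gripper":40,"x":0,"y":0,"z":0.1,"roll":0},
    {"gripper":40,"x":0,"y":0,"z":0,"roll":0}
  ]
}}

```text
time_s: 12.8
eef_pos: [0.6363, 0.0281, 0.2657]
eef_rot: [-0.001, -0.68, 0.733, 0.002]
wrist_force: [-10.5, 3.5, 11.0]
opening: 0.627
```

Call:
{"method": "move_arm", "body": {
  "moves": [
    {"gripper":40,"x":0,"y":0,"z":0.1,"roll":0},
    {"gripper":40,"x":0,"y":0,"z":0,"roll":0}
  ]
}}

```text
time_s: 13.05
eef_pos: [0.6362, 0.0281, 0.2646]
eef_rot: [-0.001, -0.68, 0.733, 0.002]
wrist_force: [-11.0, 2.6, 11.8]
opening: 0.635
```

```bash
python3 - <<'E'
from h import *
s=ctrl.camera("scene");o=ctrl.get_obs();print(o["eef_pos"],o["wrist_force"])
cv2.imwrite("pics/i.png",crop(s,180,160,110,110,5,10))
E
```

```text
[0.63617523 0.02814117 0.26458733] [-11.05838232   4.107132    10.25528794]
```

View pics/i.png

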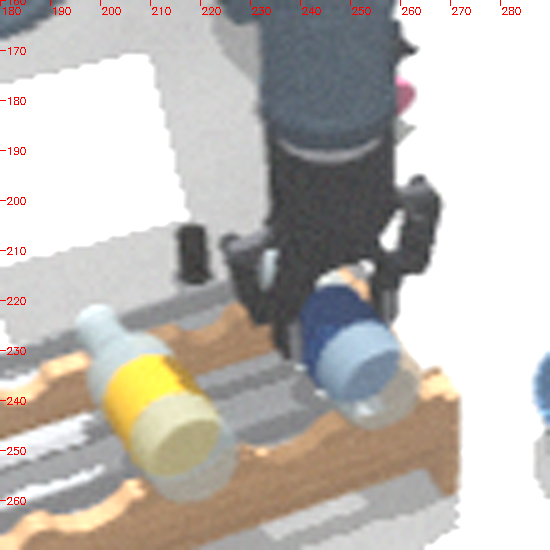

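Call:
{"method": "move_arm", "body": {
  "moves": [
    {"gripper":64,"x":0,"y":0,"z":0,"roll":0},
    {"gripper":66,"x":0,"y":0,"z":0,"roll":0},
    {"gripper":68,"x":0,"y":0,"z":0,"roll":0},
    {"gripper":70,"x":0,"y":0,"z":0,"roll":0},
    {"gripper":74,"x":0,"y":0,"z":0,"roll":0}
  ]
}}

```text
time_s: 13.72
eef_pos: [0.6374, 0.027, 0.2637]
eef_rot: [-0.0, -0.68, 0.733, -0.0]
wrist_force: [-0.1, -0.0, 0.1]
opening: 0.743
```

Call:
{"method": "move_arm", "body": {
  "moves": [
    {"gripper":85,"x":0,"y":0,"z":0,"roll":0},
    {"gripper":85,"x":0,"y":0,"z":-1,"roll":0},
    {"gripper":85,"x":0,"y":0,"z":-2,"roll":0},
    {"gripper":90,"x":0,"y":0,"z":-4,"roll":0},
    {"gripper":100,"x":0,"y":0,"z":-4,"roll":0}
  ]
}}

```text
time_s: 14.35
eef_pos: [0.6373, 0.0272, 0.3765]
eef_rot: [0.0, -0.68, 0.733, -0.001]
wrist_force: [0.5, -0.7, 0.2]
opening: 0.998
```

Call:
{"method": "move_arm", "body": {
  "moves": [
    {"gripper":100,"x":0,"y":0,"z":0,"roll":5.7},
    {"gripper":100,"x":-4.1,"y":2.4,"z":0,"roll":0},
    {"gripper":100,"x":-4.1,"y":2.4,"z":0,"roll":0},
    {"gripper":100,"x":-4.1,"y":2.4,"z":0,"roll":0},
    {"gripper":100,"x":-4.1,"y":2.4,"z":0,"roll":0}
  ]
}}

```text
time_s: 14.98
eef_pos: [0.5708, 0.2068, 0.3759]
eef_rot: [0.001, -0.642, 0.766, -0.001]
wrist_force: [0.1, 0.2, -0.7]
opening: 1.001
```

Call:
{"method": "move_arm", "body": {
  "moves": [
    {"gripper":100,"x":-4.1,"y":2.4,"z":0,"roll":0},
    {"gripper":100,"x":-4.1,"y":2.4,"z":0,"roll":0},
    {"gripper":100,"x":-4.1,"y":2.5,"z":0,"roll":0},
    {"gripper":100,"x":-4.1,"y":2.5,"z":0,"roll":0},
    {"gripper":100,"x":0,"y":0,"z":4,"roll":0}
  ]
}}

```text
time_s: 15.6
eef_pos: [0.5032, 0.388, 0.3393]
eef_rot: [0.005, -0.644, 0.765, -0.001]
wrist_force: [0.7, -0.4, -0.3]
opening: 1.004
```

Call:
{"method": "move_arm", "body": {
  "moves": [
    {"gripper":100,"x":0,"y":0,"z":4,"roll":0},
    {"gripper":100,"x":0,"y":0,"z":0,"roll":0},
    {"gripper":100,"x":0,"y":0,"z":0,"roll":0}
  ]
}}

```text
time_s: 15.98
eef_pos: [0.5042, 0.3843, 0.2962]
eef_rot: [0.001, -0.642, 0.766, -0.0]
wrist_force: [0.9, 1.1, 0.2]
opening: 1.002
```

```bash
python3 - <<'E'
from h import *
s=ctrl.camera("scene");t=ctrl.camera("top");o=ctrl.get_obs()
p=o["eef_pos"];print(p,o["eef_rot"])
i=crop(s,190,120,160,145,3,10);j=crop(t,155,140,160,115,2,10);h=np.zeros((i.shape[0],j.shape[1],3),np.uint8);h[:j.shape[0]]=j
cv2.imwrite("pics/j.png",np.hstack([i,h]))
a=np.radians(-10);e=np.array([np.cos(a),np.sin(a),0]);m=np.array([.5025,.384,.028])
for n,k in(("mid",0),("base",.07),("mouth",-.12)):print(n,np.round(proj(s,m+k*e),1),np.round(proj(t,m+k*e),1))
ex=np.array([np.cos(-.075),np.sin(-.075),0]);q=np.array([.607,-.0945,0]);c,sn=np.cos(np.radians(15)),np.sin(np.radians(15))
d=c*ex+[0,0,sn];m3=q+.022*ex+[0,0,.099]+.124*np.array([.075,.997,0])
for n,k in(("mid",0),("base",.07),("mouth",-.12)):print("bL",n,np.round(proj(s,m3+k*d),1),np.round(proj(t,m3+k*d),1))
print("blue",blobs(s,(108,110,40),(128,255,255))[0],blobs(t,(108,110,40),(128,255,255))[0])
E
```

```text
[0.50447279 0.38430273 0.29668876] [ 2.17174642e-03 -6.42353192e-01  7.66405504e-01 -5.13209302e-04]
mid [314.8 184.9] [184.8 193.9]
base [323.2 196.4] [189.4 174.7]
mouth [301.5 166.8] [176.8 227.5]
bL mid [247.4 227. ] [289.4 153.4]
bL base [256.6 236.9] [291.6 132.7]
bL mouth [233.1 211.9] [285.7 188.6]
blue [(np.int32(95), [314.8, 181.9], [309, 177, 14, 11]), (np.int32(125), [244.6, 223.5], [238, 218, 17, 15])] [(np.int32(178), [289.4, 151.5], [281, 145, 17, 15])]
```

View pics/j.png

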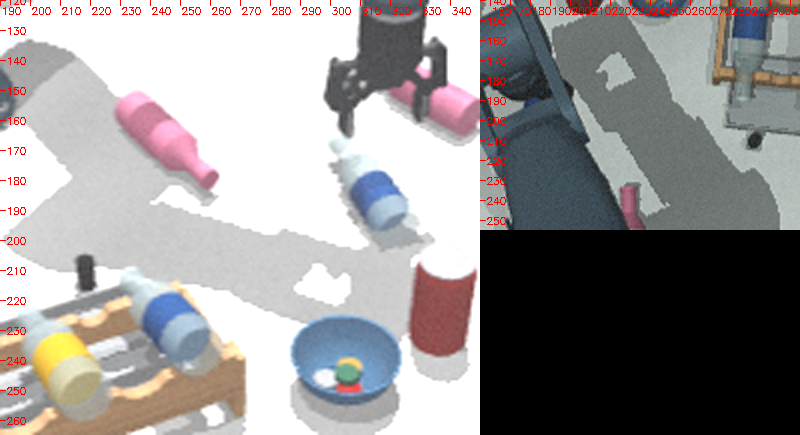

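The first bottle sits in the left slot. Its band is about 3 px (roughly 8–10 mm) nearer the robot than bottle 3's, so I'd gripped it about 1 cm too near the base. For the second bottle I'll grip 1 cm nearer the mouth.

Call:
{"method": "move_arm", "body": {
  "moves": [
    {"gripper":100,"x":0,"y":1,"z":2,"roll":0},
    {"gripper":100,"x":0,"y":0,"z":3.5,"roll":0},
    {"gripper":100,"x":0,"y":0,"z":3.3,"roll":0},
    {"gripper":100,"x":0,"y":0,"z":1.5,"roll":0},
    {"gripper":100,"x":0,"y":0,"z":0,"roll":0}
  ]
}}

```text
time_s: 16.7
eef_pos: [0.4938, 0.3857, 0.1909]
eef_rot: [-0.0, -0.642, 0.766, 0.0]
wrist_force: [-0.3, -0.0, 0.1]
opening: 1.004
```

Call:
{"method": "move_arm", "body": {
  "moves": [
    {"gripper":70,"x":0,"y":0,"z":0,"roll":0},
    {"gripper":60,"x":0,"y":0,"z":0,"roll":0},
    {"gripper":55,"x":0,"y":0,"z":0,"roll":0},
    {"gripper":40,"x":0,"y":0,"z":0,"roll":0},
    {"gripper":40,"x":0,"y":0,"z":0,"roll":0}
  ]
}}

```text
time_s: 17.32
eef_pos: [0.4946, 0.3863, 0.1931]
eef_rot: [0.002, -0.642, 0.766, -0.0]
wrist_force: [-0.9, -0.2, 5.9]
opening: 0.636
```

Call:
{"method": "move_arm", "body": {
  "moves": [
    {"gripper":40,"x":0,"y":0,"z":-1,"roll":0},
    {"gripper":40,"x":0,"y":0,"z":-4,"roll":0},
    {"gripper":40,"x":0,"y":0,"z":-5.5,"roll":0},
    {"gripper":40,"x":0,"y":0,"z":-5.5,"roll":-2.8},
    {"gripper":40,"x":0,"y":0,"z":-4.7,"roll":-2.9}
  ]
}}

```text
time_s: 17.95
eef_pos: [0.4933, 0.3856, 0.4009]
eef_rot: [0.001, -0.68, 0.733, -0.0]
wrist_force: [1.1, -0.2, -2.3]
opening: 0.632
```

Call:
{"method": "move_arm", "body": {
  "moves": [
    {"gripper":40,"x":3,"y":-0.9,"z":0,"roll":0},
    {"gripper":40,"x":5,"y":-1.4,"z":0,"roll":0},
    {"gripper":40,"x":5,"y":-1.4,"z":0,"roll":0},
    {"gripper":40,"x":5,"y":-1.4,"z":0,"roll":0},
    {"gripper":40,"x":5,"y":-1.4,"z":0,"roll":0}
  ]
}}

```text
time_s: 18.58
eef_pos: [0.5407, 0.1499, 0.3984]
eef_rot: [0.0, -0.68, 0.733, -0.0]
wrist_force: [1.3, 0.2, -1.9]
opening: 0.63
```

Call:
{"method": "move_arm", "body": {
  "moves": [
    {"gripper":40,"x":5,"y":-1.4,"z":0,"roll":0},
    {"gripper":40,"x":5,"y":-1.4,"z":0,"roll":0},
    {"gripper":40,"x":5,"y":-1.4,"z":0,"roll":0},
    {"gripper":40,"x":5,"y":-1.4,"z":0,"roll":0},
    {"gripper":40,"x":5,"y":-1.4,"z":0,"roll":0}
  ]
}}

```text
time_s: 19.2
eef_pos: [0.5917, -0.1047, 0.3984]
eef_rot: [0.0, -0.68, 0.733, -0.0]
wrist_force: [0.9, 0.5, -1.0]
opening: 0.632
```

Call:
{"method": "move_arm", "body": {
  "moves": [
    {"gripper":40,"x":5,"y":-1.4,"z":0,"roll":0},
    {"gripper":40,"x":4.5,"y":-1.4,"z":0,"roll":0},
    {"gripper":40,"x":2,"y":-0.7,"z":0,"roll":0},
    {"gripper":40,"x":0,"y":0,"z":0,"roll":0},
    {"gripper":40,"x":0,"y":0,"z":0,"roll":0}
  ]
}}

```text
time_s: 19.82
eef_pos: [0.6179, -0.2191, 0.3977]
eef_rot: [0.0, -0.68, 0.733, 0.001]
wrist_force: [0.2, 0.2, -2.0]
opening: 0.633
```

```bash
python3 - <<'E'
from h import *
o=ctrl.get_obs();print(o["time_s"],o["eef_pos"],o["eef_rot"],o["wrist_force"],o["torque"],o["opening"])
t=ctrl.camera("top");s=ctrl.camera("scene")
print(blobs(t,(108,110,40),(128,255,255))[0],blobs(t,(20,150,80),(32,255,255))[0],blobs(s,(108,110,40),(128,255,255))[0])
g=cv2.cvtColor(t["img"],cv2.COLOR_RGB2GRAY)
print("B top",[int(g[v,290:294].mean()) for v in range(125,140)],"mouth",[int(g[v,284:288].mean()) for v in range(180,196)])
print("b3 top",[int(g[v,325:330].mean()) for v in range(125,140)],"mouth",[int(g[v,321:325].mean()) for v in range(180,196)])
E
```

```text
19.825 [ 0.61790295 -0.21910883  0.39767765] [ 1.18652229e-04 -6.80152886e-01  7.33070104e-01  5.09984790e-04] [ 0.18599325  0.24130445 -2.02643689] [-0.00638419 -0.00106139 -0.04700867] 0.6333331900176762
[(np.int32(187), [289.6, 151.6], [282, 145, 16, 15])] [(np.int32(219), [326.4, 152.1], [318, 145, 17, 16])] [(np.int32(63), [161.8, 220.7], [156, 217, 18, 11]), (np.int32(127), [244.5, 223.4], [238, 218, 17, 15])]
B top [129, 129, 129, 128, 128, 129, 129, 129, 121, 114, 110, 104, 97, 95, 94] mouth [85, 92, 98, 96, 96, 97, 95, 90, 108, 120, 100, 86, 71, 62, 63, 62]
b3 top [128, 128, 128, 127, 128, 127, 127, 127, 127, 124, 111, 104, 103, 104, 106] mouth [91, 89, 90, 88, 87, 86, 90, 90, 89, 109, 118, 92, 75, 70, 70, 63]
```

Call:
{"method": "move_arm", "body": {
  "moves": [
    {"gripper":40,"x":0,"y":-0.3,"z":3,"roll":0},
    {"gripper":40,"x":0,"y":0,"z":4,"roll":0},
    {"gripper":40,"x":0,"y":0,"z":3,"roll":0},
    {"gripper":40,"x":0,"y":0,"z":1.5,"roll":0},
    {"gripper":40,"x":0,"y":0,"z":0.4,"roll":0}
  ]
}}

```text
time_s: 20.55
eef_pos: [0.621, -0.2199, 0.2782]
eef_rot: [-0.0, -0.68, 0.733, 0.001]
wrist_force: [-0.8, -0.8, -1.1]
opening: 0.629
```

Call:
{"method": "move_arm", "body": {
  "moves": [
    {"gripper":40,"x":0,"y":0,"z":0,"roll":0},
    {"gripper":40,"x":0,"y":0,"z":0.2,"roll":0},
    {"gripper":40,"x":0,"y":0,"z":0,"roll":0}
  ]
}}

```text
time_s: 20.92
eef_pos: [0.6214, -0.2208, 0.2778]
eef_rot: [0.0, -0.68, 0.733, -0.001]
wrist_force: [0.7, 0.8, -1.0]
opening: 0.635
```

Call:
{"method": "move_arm", "body": {
  "moves": [
    {"gripper":40,"x":0,"y":0,"z":0.2,"roll":0},
    {"gripper":40,"x":0,"y":0,"z":0,"roll":0}
  ]
}}

```text
time_s: 21.18
eef_pos: [0.6214, -0.2206, 0.2762]
eef_rot: [0.0, -0.68, 0.733, -0.001]
wrist_force: [-2.8, 1.6, 6.8]
opening: 0.633
```

Call:
{"method": "move_arm", "body": {
  "moves": [
    {"gripper":40,"x":0,"y":0,"z":0.2,"roll":0},
    {"gripper":40,"x":0,"y":0,"z":0,"roll":0}
  ]
}}

```text
time_s: 21.42
eef_pos: [0.6216, -0.2202, 0.2742]
eef_rot: [0.001, -0.68, 0.733, -0.001]
wrist_force: [-1.1, 3.8, 4.2]
opening: 0.632
```

Call:
{"method": "move_arm", "body": {
  "moves": [
    {"gripper":40,"x":0,"y":0,"z":0.2,"roll":0},
    {"gripper":40,"x":0,"y":0,"z":0,"roll":0},
    {"gripper":40,"x":0,"y":0,"z":0.2,"roll":0},
    {"gripper":40,"x":0,"y":0,"z":0,"roll":0}
  ]
}}

```text
time_s: 21.92
eef_pos: [0.6211, -0.2201, 0.2707]
eef_rot: [0.0, -0.68, 0.733, 0.0]
wrist_force: [-7.1, 5.3, 10.5]
opening: 0.632
```

Call:
{"method": "move_arm", "body": {
  "moves": [
    {"gripper":40,"x":0,"y":0,"z":0.2,"roll":0},
    {"gripper":40,"x":0,"y":0,"z":0,"roll":0},
    {"gripper":40,"x":0,"y":0,"z":0.2,"roll":0},
    {"gripper":40,"x":0,"y":0,"z":0,"roll":0}
  ]
}}

```text
time_s: 22.42
eef_pos: [0.6205, -0.2202, 0.2665]
eef_rot: [-0.0, -0.68, 0.733, 0.001]
wrist_force: [-10.3, 5.3, 13.1]
opening: 0.633
```

Call:
{"method": "move_arm", "body": {
  "moves": [
    {"gripper":40,"x":0,"y":0,"z":0.2,"roll":0},
    {"gripper":40,"x":0,"y":0,"z":0,"roll":0}
  ]
}}

```text
time_s: 22.68
eef_pos: [0.6202, -0.2201, 0.2642]
eef_rot: [-0.001, -0.68, 0.733, 0.001]
wrist_force: [-10.8, 5.6, 12.5]
opening: 0.632
```

Call:
{"method": "move_arm", "body": {
  "moves": [
    {"gripper":64,"x":0,"y":0,"z":0,"roll":0},
    {"gripper":66,"x":0,"y":0,"z":0,"roll":0},
    {"gripper":68,"x":0,"y":0,"z":0,"roll":0},
    {"gripper":70,"x":0,"y":0,"z":0,"roll":0},
    {"gripper":74,"x":0,"y":0,"z":0,"roll":0}
  ]
}}

```text
time_s: 23.3
eef_pos: [0.6211, -0.2209, 0.2627]
eef_rot: [0.0, -0.68, 0.733, -0.0]
wrist_force: [0.1, 0.4, 0.0]
opening: 0.739
```

Call:
{"method": "move_arm", "body": {
  "moves": [
    {"gripper":85,"x":0,"y":0,"z":0,"roll":0},
    {"gripper":85,"x":0,"y":0,"z":-1,"roll":0},
    {"gripper":85,"x":0,"y":0,"z":-2,"roll":0},
    {"gripper":90,"x":0,"y":0,"z":-5,"roll":0},
    {"gripper":90,"x":0,"y":0,"z":-5,"roll":0}
  ]
}}

```text
time_s: 23.92
eef_pos: [0.6209, -0.2206, 0.3957]
eef_rot: [0.0, -0.68, 0.733, -0.001]
wrist_force: [0.5, -0.7, 0.6]
opening: 0.902
```

Call:
{"method": "move_arm", "body": {
  "moves": [
    {"gripper":50,"x":6,"y":0,"z":0,"roll":0},
    {"gripper":0,"x":6,"y":0,"z":0,"roll":0},
    {"gripper":0,"x":6,"y":0,"z":0,"roll":0},
    {"gripper":0,"x":6,"y":0,"z":0,"roll":0},
    {"gripper":0,"x":0,"y":0,"z":0,"roll":0}
  ]
}}

```text
time_s: 24.55
eef_pos: [0.6008, -0.4649, 0.3937]
eef_rot: [-0.001, -0.678, 0.735, -0.001]
wrist_force: [0.1, 0.7, -0.1]
opening: 0.004
```

```bash
python3 - <<'E'
from h import *
o=ctrl.get_obs();print(o["time_s"],o["eef_pos"])
t=ctrl.camera("top");s=ctrl.camera("scene")
for n,c in(("top",t),("scene",s)):
    print(n,blobs(c,(108,110,40),(128,255,255))[0],blobs(c,(20,150,80),(32,255,255))[0])
def pj(c,y,k,up=0,ox=0):
    ex=np.array([np.cos(-.075),np.sin(-.075),0]);ey=np.array([.075,.997,0]);q=np.array([.607,-.0945,0]);a=np.radians(15)
    return np.round(proj(c,q+(.022+ox)*ex+[0,0,.099]+y*ey+k*(np.cos(a)*ex+[0,0,np.sin(a)])+[0,0,up]),1)
for y in(.124,0,-.124):print(y,"mouth",pj(t,y,-.12),"mid",pj(t,y,0),"scene",pj(s,y,-.12),pj(s,y,0))
big=np.zeros((600,800,3),np.uint8)
a=crop(t,265,128,125,92,4);b=crop(s,140,200,130,50,6)
cv2.imwrite("pics/k.png",np.vstack([a,np.zeros((10,a.shape[1],3),np.uint8)])[:378])
c=crop(t,265,125,125,92,6);cv2.imwrite("pics/k.png",c)
E
```

```text
24.55 [ 0.60078832 -0.46490843  0.39371566]
top [(np.int32(176), [289.2, 151.7], [281, 145, 17, 15]), (np.int32(176), [363.6, 156.1], [355, 149, 17, 15])] [(np.int32(224), [326.6, 152.0], [319, 145, 17, 16])]
scene [(np.int32(171), [220.1, 39.5], [214, 30, 11, 23]), (np.int32(122), [244.6, 223.2], [238, 218, 17, 14]), (np.int32(156), [168.6, 250.1], [161, 244, 20, 17])] [(np.int32(148), [208.4, 237.1], [201, 231, 19, 17])]
0.124 mouth [285.7 188.6] mid [289.4 153.4] scene [233.1 211.9] [247.4 227. ]
0 mouth [322.1 192.4] mid [326.  157.1] scene [197.8 223.1] [209.9 239.5]
-0.124 mouth [358.6 196.1] mid [362.6 160.8] scene [160.7 235. ] [170.3 252.7]
```

View pics/k.png

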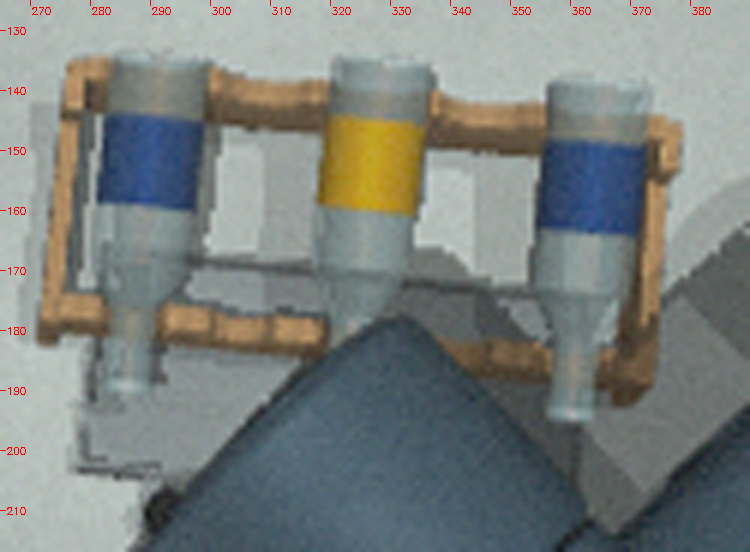

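Both blue bottles lie in their end slots. The right one, mouth at (360,195), matches bottle 3. The left one, mouth at (285,191), lies about 6–10 mm farther forward, still inside the limit but close to it. I'll nudge its mouth back gently with the closed fingers.

Call:
{"method": "move_arm", "body": {
  "moves": [
    {"gripper":0,"x":-4.9,"y":1.6,"z":0,"roll":0},
    {"gripper":0,"x":-4.9,"y":1.6,"z":0,"roll":0},
    {"gripper":0,"x":-4.9,"y":1.6,"z":0,"roll":0},
    {"gripper":0,"x":-4.9,"y":1.6,"z":0,"roll":0},
    {"gripper":0,"x":-4.9,"y":1.6,"z":0,"roll":0}
  ]
}}

```text
time_s: 25.28
eef_pos: [0.5411, -0.206, 0.394]
eef_rot: [0.0, -0.681, 0.733, -0.001]
wrist_force: [-0.0, 0.9, 0.4]
opening: 0.005
```

Call:
{"method": "move_arm", "body": {
  "moves": [
    {"gripper":0,"x":-4.9,"y":1.6,"z":0,"roll":0},
    {"gripper":0,"x":-4.9,"y":1.6,"z":0,"roll":0},
    {"gripper":0,"x":-4.9,"y":1.6,"z":0,"roll":0},
    {"gripper":0,"x":-4.9,"y":1.6,"z":0,"roll":0},
    {"gripper":0,"x":-4.9,"y":1.6,"z":0,"roll":0}
  ]
}}

```text
time_s: 25.9
eef_pos: [0.479, 0.0438, 0.3939]
eef_rot: [0.001, -0.681, 0.733, -0.001]
wrist_force: [0.0, 1.0, -0.6]
opening: -0.0
```

Call:
{"method": "move_arm", "body": {
  "moves": [
    {"gripper":0,"x":0,"y":0,"z":0,"roll":0},
    {"gripper":0,"x":0,"y":0,"z":0,"roll":0}
  ]
}}

```text
time_s: 26.15
eef_pos: [0.4801, 0.0416, 0.3936]
eef_rot: [0.0, -0.681, 0.733, -0.001]
wrist_force: [-0.1, -1.0, -0.1]
opening: -0.0
```

Call:
{"method": "move_arm", "body": {
  "moves": [
    {"gripper":0,"x":0.2,"y":0,"z":5,"roll":0},
    {"gripper":0,"x":0,"y":0,"z":5,"roll":0},
    {"gripper":0,"x":0,"y":0,"z":4,"roll":0},
    {"gripper":0,"x":0,"y":0,"z":2.2,"roll":0},
    {"gripper":0,"x":0,"y":0,"z":0,"roll":0}
  ]
}}

```text
time_s: 26.78
eef_pos: [0.4797, 0.0378, 0.2292]
eef_rot: [-0.001, -0.679, 0.734, 0.002]
wrist_force: [-0.4, 0.0, 0.3]
opening: -0.0
```

Call:
{"method": "move_arm", "body": {
  "moves": [
    {"gripper":0,"x":0,"y":-0.7,"z":0,"roll":0},
    {"gripper":0,"x":0,"y":-0.5,"z":0,"roll":0},
    {"gripper":0,"x":0,"y":-0.3,"z":0,"roll":0},
    {"gripper":0,"x":0,"y":0,"z":0,"roll":0}
  ]
}}

```text
time_s: 27.28
eef_pos: [0.4956, 0.0376, 0.2312]
eef_rot: [0.0, -0.68, 0.733, -0.0]
wrist_force: [-0.5, 0.2, -0.1]
opening: 0.003
```

Call:
{"method": "move_arm", "body": {
  "moves": [
    {"gripper":0,"x":0,"y":-0.3,"z":0,"roll":0},
    {"gripper":0,"x":0,"y":-0.3,"z":0,"roll":0},
    {"gripper":0,"x":0,"y":0,"z":0,"roll":0}
  ]
}}

```text
time_s: 27.65
eef_pos: [0.5014, 0.0372, 0.2307]
eef_rot: [0.0, -0.68, 0.733, -0.0]
wrist_force: [-0.1, 0.1, -0.2]
opening: 0.0
```

```bash
python3 - <<'E'
from h import *
s=ctrl.camera("scene");o=ctrl.get_obs();print(o["time_s"],o["eef_pos"],o["wrist_force"])
print(blobs(s,(108,110,40),(128,255,255))[0])
E
```

```text
27.7 [0.50124895 0.03717765 0.23062814] [ 0.35303108 -0.69626436  0.1287538 ]
[(np.int32(106), [244.7, 224.1], [238, 219, 17, 14]), (np.int32(144), [169.0, 249.6], [161, 244, 19, 14])]
```

Call:
{"method": "move_arm", "body": {
  "moves": [
    {"gripper":0,"x":0,"y":-0.2,"z":0,"roll":0},
    {"gripper":0,"x":0,"y":-0.1,"z":0,"roll":0},
    {"gripper":0,"x":0,"y":0,"z":0,"roll":0}
  ]
}}

```text
time_s: 28.08
eef_pos: [0.5043, 0.037, 0.2307]
eef_rot: [0.0, -0.68, 0.733, -0.0]
wrist_force: [0.2, -0.4, 0.2]
opening: 0.001
```

Call:
{"method": "move_arm", "body": {
  "moves": [
    {"gripper":0,"x":0,"y":-0.2,"z":0,"roll":0},
    {"gripper":0,"x":0,"y":0,"z":0,"roll":0}
  ]
}}

```text
time_s: 28.32
eef_pos: [0.5058, 0.0369, 0.2304]
eef_rot: [-0.001, -0.68, 0.733, 0.001]
wrist_force: [-4.0, 0.8, 1.3]
opening: 0.002
```

Call:
{"method": "move_arm", "body": {
  "moves": [
    {"gripper":0,"x":0,"y":-0.2,"z":0,"roll":0},
    {"gripper":0,"x":0,"y":0,"z":0,"roll":0}
  ]
}}

```text
time_s: 28.58
eef_pos: [0.5074, 0.0368, 0.2304]
eef_rot: [-0.001, -0.68, 0.733, 0.001]
wrist_force: [-7.7, 0.4, 4.3]
opening: 0.004
```

```bash
python3 - <<'E'
from h import *
s=ctrl.camera("scene");o=ctrl.get_obs();print(o["time_s"],o["eef_pos"],o["wrist_force"])
print(blobs(s,(108,110,40),(128,255,255))[0])
E
```

```text
28.625 [0.50737513 0.03685064 0.23041701] [-6.74120632  0.65567651  4.5928574 ]
[(np.int32(101), [244.8, 224.7], [238, 219, 17, 14]), (np.int32(145), [169.1, 249.7], [162, 244, 18, 15])]
```

The fingers met the mouth at about 100 mm in front of the rack origin, well inside the 78–108 mm window. The nudge moved it about 2 mm further back. Backing off now for a last check.

Call:
{"method": "move_arm", "body": {
  "moves": [
    {"gripper":0,"x":0,"y":1,"z":0,"roll":0},
    {"gripper":0,"x":0,"y":2,"z":0,"roll":0},
    {"gripper":0,"x":0,"y":1,"z":-3,"roll":0},
    {"gripper":0,"x":0,"y":0,"z":-6,"roll":0},
    {"gripper":0,"x":0,"y":0,"z":-6,"roll":0}
  ]
}}

```text
time_s: 29.25
eef_pos: [0.4677, 0.0397, 0.3822]
eef_rot: [0.0, -0.68, 0.733, -0.0]
wrist_force: [1.1, -0.9, -0.4]
opening: 0.0
```

Call:
{"method": "move_arm", "body": {
  "moves": [
    {"gripper":0,"x":-6,"y":0,"z":0,"roll":0},
    {"gripper":0,"x":-6,"y":0,"z":0,"roll":0},
    {"gripper":0,"x":-6,"y":0,"z":0,"roll":0},
    {"gripper":0,"x":-6,"y":0,"z":0,"roll":0},
    {"gripper":0,"x":0,"y":0,"z":0,"roll":0}
  ]
}}

```text
time_s: 29.88
eef_pos: [0.4857, 0.2825, 0.3806]
eef_rot: [0.001, -0.682, 0.732, 0.0]
wrist_force: [-0.2, -0.9, 0.2]
opening: -0.002
```

```bash
python3 - <<'E'
from h import *
for k in range(2):
    t=ctrl.camera("top");s=ctrl.camera("scene");o=ctrl.get_obs();print(o["time_s"],o["eef_pos"],o["wrist_force"])
    for n,c in(("top",t),("scene",s)):
        print(n,blobs(c,(108,110,40),(128,255,255))[0],blobs(c,(20,150,80),(32,255,255))[0])
d=[b for b in blobs(t,(0,0,0),(180,255,50),12)[0] if 280<b[1][0]<360 and 195<b[1][1]<225]
print("knobs",[(b[1],onz(t,*b[1],.047).round(4).tolist()) for b in d])
print("can",blobs(s,(0,120,40),(6,255,255),80)[0])
E
```

```text
29.975 [0.48607461 0.2793847  0.38039144] [-0.77616181 -0.23736363  0.6797879 ]
top [(np.int32(173), [289.3, 150.7], [282, 144, 17, 15]), (np.int32(185), [363.6, 156.0], [355, 149, 17, 15])] [(np.int32(225), [326.6, 152.1], [319, 145, 17, 16])]
scene [(np.int32(121), [244.7, 223.5], [238, 218, 17, 15]), (np.int32(141), [169.1, 249.5], [162, 244, 18, 14])] [(np.int32(147), [208.4, 237.0], [201, 231, 19, 16])]
30.075 [0.48645723 0.27803142 0.38058033] [ 0.31051043  0.35706063 -0.37837546]
top [(np.int32(187), [289.4, 150.8], [281, 144, 18, 15]), (np.int32(189), [363.4, 156.0], [355, 149, 17, 15])] [(np.int32(222), [326.6, 152.1], [319, 145, 17, 16])]
scene [(np.int32(126), [244.6, 223.7], [238, 218, 17, 15]), (np.int32(142), [169.1, 249.6], [161, 244, 19, 16])] [(np.int32(148), [208.4, 237.1], [201, 231, 19, 17])]
knobs [([291.9, 209.9], [0.4536, 0.0125, 0.047]), ([345.8, 215.4], [0.44, -0.1712, 0.047])]
can []
```

```bash
python3 -c "
from bench import ctrl
print(ctrl.hand_in())"
```

```text
the job is handed in; nothing more can be done
None
```

I pulled the tray out, laid both blue-banded bottles in the end slots, and handed the job in at about 30 s of the 69 s allowed. No verdict is reported at hand-in.

- **Tray:** I pulled it by the right knob until it met the stop at about 11 N. In the last images the knobs had moved 68 mm (left) and 66 mm (right). It started nearly in, so it should be fully out.
- **Right bottle:** Its band and mouth line up with bottle 3 to within about 0.5 px once the rack's angle is allowed for.
- **Left bottle:** It first lay 6–10 mm nearer the robot than bottle 3, by the images, because I gripped it about 1 cm too near the base. I nudged it back about 2–3 mm. By touch its mouth is about 98 mm in front of the rack origin, inside the 78–108 mm window. The images put it up to about 5 mm farther forward than that, which still passes but closer to the limit.
- **Forces:** While I laid each bottle in, the wrist felt at most about 18 N. The highest reading in the whole job was about 25 N, at the tray stop.
- **Rest of the scene:** The bottles' bands stayed still between the last pictures, bottle 3's position was unchanged from the start, and the robot was clear of everything.
- **Not confirmed:** The numeric check on the can found no pixels, and I made none on the bowl. The arm stayed well clear of both, and the picture taken after the left bottle was laid showed both standing.

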